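# Clear the lota, tip the soap ends into the tub

### The arm

A 6-joint arm with a two-finger parallel gripper is mounted at the origin on the work surface. World frame = base frame: x ahead of the robot, y to its left, z up, the work surface at z = 0. Lengths are in m, angles in rad, forces in N, time in s.
With the tool pointing down it reaches from about 0.225 to 0.875 m from the base axis. Payload 3.4 kg.
Tool frame: the origin (TCP) lies where the fingers leave the gripper's body, on its centre line; the fingertips stand 73 mm ahead of it and the grasp point (between the pads) lies 54 mm ahead of it (manip.pinch_z is the distance from the TCP to the grasp point, in m); z points along the fingers, y is the line along which they close (so a half turn about z gives the same grasp; the last joint's range is limited). The gripper opens to 85 mm and grips with 20 to 120 N. Pads are 22 mm wide; open, the fingers measure 114 mm over their backs; the gripper's body (76 mm by 85 mm) begins 54 mm behind the grasp point. The pads swing forward as they close: fully open they stand 13 mm farther back than shut.
Start: joints at [1.078, 0.276, 1.505, -0, 1.361, -0.121], TCP at [0.209, 0.536, 0.304] pointing down, gripper open.
Joint ranges: [-2.89, 2.89], [-0.75, 2.08], [0.22, 2.7], [-1.18, 4.32], [0.11, 2.71], [-2.7, 2.7]. Speed limits (rad/s): [2.57, 2.57, 3.14, 3.14, 3.14, 3.14].

### API

Orientations are given as a unit quaternion [w, x, y, z].
In Python, from rig import readout, imaging, manip gives the robot as it stands. The module is installed in compiled form; this text tells all that it offers.
- The arm moves only by the tool servo_tool, never from a script. Its argument "moves" is a list of rows, each an object with "dp": the shift along the tool's x, y, z in units of 0.2 m (1.0 is 0.2 m), a list of three; "delta_rot": the turn, a rotation vector about the tool's x, y, z in units of 0.1 rad (1.0 is 0.1 rad), a list of three; "fingers": the opening, from 0 (shut) to 1 (fully open). In form: [{"dp": [dx, dy, dz], "delta_rot": [wx, wy, wz], "fingers": fingers}, ...]. A call has 1 to 5 rows; each row shifts and turns the commanded pose from where the row before left it, along the tool's axes as they then stand; what a row does not reach is not made up. A row lasts 1/10 s, in which the tool goes at most 50 mm and 8.59 degrees, less where a joint would pass 70% of its speed; a pose out of reach is approached as far as the arm can. A call with a number of a shift or a turn outside -1 to 1 is refused whole. A call with a gripper value outside its range is refused whole. The fingers move at their own pace and stop on an object; "force" is the grip in N (left out, the last holds). Time passes only in rows, so rows that do not move let the fingers close. It gives the time, the measured TCP pose, the force, the opening and the grip force at its end, in the units of the state.
- readout.get_state(): the state, without advancing time (a new reading comes with each control period).
- imaging.get_image(name): name is "scene" or "top" or "wrist"; returns (picture, depth): 480x640x3 uint8, red, green, blue; 480x640 float32, m along the optical axis (not along the pixel's ray), 0 where there is no reading.
- imaging.calibration(name): a dict with "intrinsics" (3x3 intrinsics, pixels), "R" (3x3) and "t" (3): a world point X has camera coordinates R X + t; the wrist camera has in their place "hand_eye" (4x4, takes a point from camera to tool coordinates, whose origin is the TCP and whose axes are the flange's). Camera axes: x right, y down, z forward; pixel columns grow to the right and rows downward; lengths in m; the calibration is good to about 2 mm. A picture is of the moment at which its call begins: read the wrist's pose just before it. calibration takes no time and is no camera call.
- manip.sign_off(): hands the job in; it is judged then, once.
The state is a dict: "clock": time; "qpos": joint angles; "qd": joint speeds; "effort": joint torques, N m; "position": TCP position; "ee_rot": TCP orientation; "contact_force": force on the tool from outside, world axes, zero at the start; "moment": the same for the moment, N m; "width": finger opening in m; "gripper_force": force on a finger pad.
Only numpy, scipy, OpenCV 4.12 (cv2) and the standard library are available. Lean on these libraries where they do the work, as an engineer would, in place of code of your own. Each camera call takes 0.05 s, during which the arm holds its last target. There are 200 camera calls.

### The job

The lota is standing in front of the red soap tray, where the tub has to go: set it upright on the middle of the round wooden stand and let go of it. Then slide the blue tub along the table, without lifting it, to just under the tray's open front lip, and press the tray's brass side lever down so that all three soap ends slide off into the tub; do not touch the soap with the gripper. Finally press the tray back to level, leaving the tub where it is with the soap in it, and do not disturb the other things on the table.

Things in the scene. Friction and masses are not known exactly. Their poses are not given: they have to be found in the camera images.
- stand: Fixed dark steel frame carrying the tipping red tray. Origin on the table under the tray's pivot axis; its x points from the tray's open front lip to its back (roughly away from the robot, within 0.25 rad), y along the pivot axis to the side with the brass lever, z up. Posts at x = 0, y = +-88 mm, 186 mm high; feet at y = +-90 mm, 22 wide, from x = -15 to 115 mm.
- tray (a joint): Tilt of the red tray: 0 = level (stop), grows as the front lip goes down, stop at 0.8 rad. Pivot axis 180 mm above the table, along the stand's y. Stiff hinge (3 to 7 N at the bars), stays where left. Tray 146 mm long in x (-93 to +53 from the pivot), 142 wide; floor top 5 mm below the axis, 6 thick; side and back walls reach 20 mm above the axis, front open.
- lip (a point): Fixed point: middle of the tray's open front edge when level (stand frame x -93, y 0, z 175 mm). Fully tipped, that edge is 105 mm above the table, 30 mm further back. Soap slides off at 0.45 to 0.7 rad and lands within some 60 mm in front of the edge (stand's -x): the tub's centre is best 45 mm in front of this point.
- lever (a point): Point on the brass side lever, a rod of radius 6 mm that sticks out 85 mm from the tray's +y side near the lip, parallel to the pivot axis, with an end ball of radius 9 mm. On the rod's centre line, 18 mm short of the ball (stand frame x -86, y 140, z 180 mm when level); moves with the tray. Pressed down from above it tips the tray.
- back_bar (a point): Middle of the brass bar along the tray's back (radius 6 mm, 110 mm long, parallel to the pivot axis), on its centre line; 64 mm behind and 10 mm above the pivot axis when level. Moves with the tray: it rises as the tray tips, and pressing it down from above brings the tray back to level.
- soap1: Cream soap end, a rounded block 34 x 24 x 18 mm, 30 g, origin under its centre; lies on the tray (underside 175 mm above the table).
- soap2: Green soap end, same size and place.
- soap3: Pink soap end, same size and place.
- tub: Open blue plastic tub, 160 (own x) x 200 (own y) x 70 mm high, walls 5 mm, about 0.4 kg, loose; origin under its centre. Stands to the stand's -y side, turned up to about 0.25 rad against it.
- lota: Stainless lota (round water pot), loose, 0.15 to 0.3 kg, 100 mm high; belly 86 mm across at 32 mm height, neck 48 mm across from 76 to 86 mm height, flaring to a 60 mm rim at 100 mm. Foot 52 mm across. Origin under its centre. Can be gripped round the neck from above.
- pad: Fixed round wooden stand for the lota, a dark disc 104 mm across and 15 mm high; origin under its centre, on the table.
- bottle: Bystander: green glass bottle, 60 mm across, 170 mm high, origin under its centre.
- mug: Bystander: orange mug, 76 mm across, 90 mm high, origin under its centre.
- tin: Bystander: yellow tin, 66 mm across, 110 mm high, origin under its centre.
- comb: Bystander: black comb lying flat, 170 mm long (own y), 35 mm wide, 5 mm thick, origin under its centre.
- pumice: Bystander: grey pumice stone, 72 mm across, 36 mm high, origin under its centre.

How it is judged:
On the way, in this order (a step that is already met when the one before it is completed fails the run):
1. the lota stands upright on the round wooden stand, let go (horizontal distance between lota and pad below 0.025 m and angle between lota's own z axis and vertical below 0.1 rad and z of lota in the frame of pad between 0.01 and 0.022 m and contact force between lota and the fingers below 0.1 N and linear speed of lota below 0.02 m/s), for 0.2 s.
2. the tub stands under the tray's front lip, still (horizontal distance between tub and lip below 0.11 m and angle between tub's own z axis and vertical below 0.05 rad and height (world z) of tub below 0.006 m and linear speed of tub below 0.02 m/s), for 0.2 s.
3. all three soap ends have been tipped into the tub (x of soap1 in the frame of tub between -0.078 and 0.078 m and y of soap1 in the frame of tub between -0.098 and 0.098 m and z of soap1 in the frame of tub between -0.005 and 0.06 m and x of soap2 in the frame of tub between -0.078 and 0.078 m and y of soap2 in the frame of tub between -0.098 and 0.098 m and z of soap2 in the frame of tub between -0.005 and 0.06 m and x of soap3 in the frame of tub between -0.078 and 0.078 m and y of soap3 in the frame of tub between -0.098 and 0.098 m and z of soap3 in the frame of tub between -0.005 and 0.06 m), for 0.1 s.
4. the tray is back to level (value of joint tray below 0.08 rad), for 0.2 s.
At the end, for the whole second after the job is handed in: The lota stands upright on the wooden stand (axis within 25 mm of its middle, tilt under 0.1 rad), the tub stands flat on the table with its centre within 110 mm of the tray's lip as seen from above, all three soap ends lie inside the tub, the tray is level (within 0.08 rad), and all are at rest (all of step 2 and all of step 3 and horizontal distance between lota and pad below 0.025 m and angle between lota's own z axis and vertical below 0.1 rad and z of lota in the frame of pad between 0.01 and 0.022 m and value of joint tray below 0.08 rad and linear speed of each of soap1, soap2, soap3, lota below 0.02 m/s); the robot touches nothing.
It fails at once if the gripper or arm touches a soap end (contact force between any of soap1, soap2, soap3 and the fingers above 0.3 N or contact force between any of soap1, soap2, soap3 and the arm above 0.3 N).
It fails at once if the tub is lifted or tilted (over 15 mm or 0.25 rad) (height (world z) of tub above 0.015 m or angle between tub's own z axis and vertical above 0.25 rad).
It fails at once if the lota is tipped over (more than 0.6 rad) (angle between lota's own z axis and vertical above 0.6 rad).
It fails at once if a bystander is moved more than 25 mm or knocked over (distance of any of bottle, mug, tin, comb, pumice from where it was at the start of the episode above 0.025 m or angle between any of bottle, mug, tin, comb, pumice's own z axis and vertical above 0.4 rad).
It also fails if it takes over 72 s, if anything falls off the work surface, if the arm or the gripper's body presses on something with over 40 N, if the wrist force passes 120 N, or if a joint passes its speed limit or range.

## Working session

There is one attempt and no reset: what is moved stays moved. The work goes in short steps, Python scripts to look and compute and a tool call to move; the robot and the scene stay as the last step left them, time stands still between calls to the robot, and variables do not carry over. Pictures are saved under pics/ and viewed, at most 10 in all, crops included, and the job is handed in when it is done.

Besides the shell and the picture viewer there is one more tool, called after "Emit:" as a command line: name --argument value ..., lists and objects as JSON in quotes. servo_tool: Moves the arm, as the interface text tells. Its arguments: {"type":"object","properties":{"moves":{"type":"array"},"force":{"type":"number"}},"required":["moves"]}

```bash
mkdir -p pics; python3 - <<'E'
from rig import readout, imaging, manip
import cv2, numpy as np
s=readout.get_state(); print(s['position'],s['ee_rot'],s['clock'],manip.pinch_z)
for n in ['scene','top']:
    p,d=imaging.get_image(n); cv2.imwrite(f'pics/{n}0.png',p[:,:,::-1]); np.savez(f'{n}0.npz',p=p,d=d)
    c=imaging.calibration(n); print(n,{k:np.round(v,3).tolist() for k,v in c.items()}, (d>0).mean())
print(imaging.calibration('wrist'))
E
```

```text
[0.20868796 0.53536842 0.30300602] [-3.00842673e-04  1.84798194e-01  9.82776032e-01 -8.98591306e-04] 0.0 0.0539
scene {'intrinsics': [[565.359, 0.0, 330.61], [0.0, 565.359, 242.629], [0.0, 0.0, 1.0]], 'R': [[0.153, 0.988, 0.012], [0.694, -0.099, -0.713], [-0.703, 0.118, -0.701]], 't': [-0.172, -0.323, 1.785]} 0.9959309895833334
top {'intrinsics': [[440.708, 0.0, 322.061], [0.0, 440.708, 241.218], [0.0, 0.0, 1.0]], 'R': [[0.029, -0.999, 0.013], [-0.996, -0.03, -0.082], [0.082, -0.01, -0.997]], 't': [0.061, 0.63, 0.948]} 0.996083984375
{'intrinsics': array([[338.36287356,   0.        , 317.53612572],
       [  0.        , 338.36287356, 232.54799235],
       [  0.        ,   0.        ,   1.        ]]), 'hand_eye': array([[ 4.25170219e-04, -9.44406268e-01, -3.28780505e-01,
         8.44367082e-02],
       [ 9.99999908e-01,  4.20935523e-04,  8.40561830e-05,
        -1.40226955e-04],
       [ 5.90122077e-05, -3.28780511e-01,  9.44406360e-01,
        -7.00538020e-02],
       [ 0.00000000e+00,  0.00000000e+00,  0.00000000e+00,
         1.00000000e+00]])}
```

View pics/scene0.png

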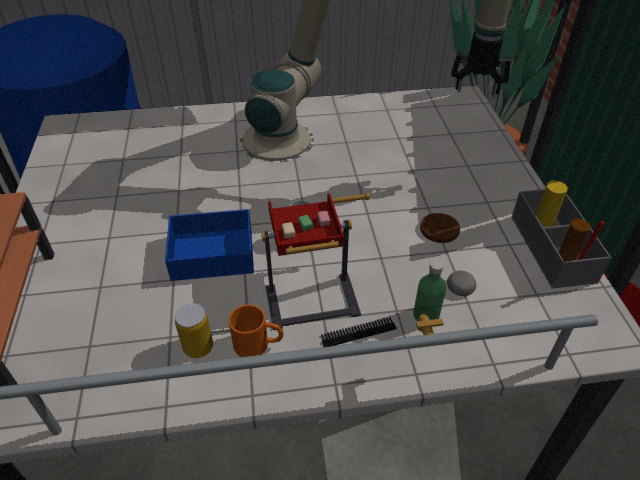

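View pics/top0.png

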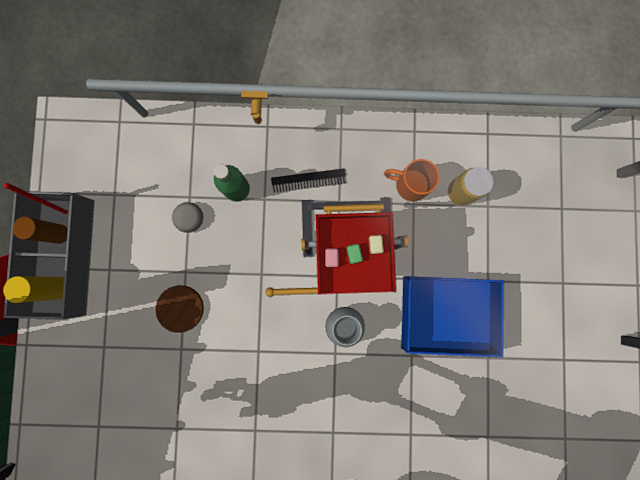

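The scene view is taken from the far side. It shows the tray at (305,225), the lever at (350,198), the back bar at (312,246), the tub at (210,245) and the pad at (440,228). The top view shows the lota at (345,327), pad (180,309), tub (453,317), tray (355,253), lever ball (270,292) and back bar (353,209).

```bash
cat > h.py <<'E'
from rig import readout, imaging, manip
import cv2, numpy as np
from scipy.spatial.transform import Rotation as Rot
def cloud(d,c,Rt=None):
    K=c['intrinsics']; v,u=np.mgrid[0:480,0:640]
    P=np.stack([(u-K[0,2])/K[0,0]*d,(v-K[1,2])/K[1,1]*d,d],-1)
    if Rt is None: return (P-c['t'])@c['R']
    return P@Rt[:3,:3].T+Rt[:3,3]
def wrist_T(s,c):
    T=np.eye(4); q=s['ee_rot']; T[:3,:3]=Rot.from_quat([q[1],q[2],q[3],q[0]]).as_matrix(); T[:3,3]=s['position']
    return T@c['hand_eye']
def ray(c,u,v,z):
    K=c['intrinsics']; o=-c['R'].T@c['t']; r=c['R'].T@np.linalg.inv(K)@np.array([u,v,1.]); return o+r*(z-o[2])/r[2]
def two(uv1,c1,uv2,c2):
    A=[];b=[]
    for (u,v),c in((uv1,c1),(uv2,c2)):
        r=c['R'].T@np.linalg.inv(c['intrinsics'])@np.array([u,v,1.]);r/=np.linalg.norm(r);o=-c['R'].T@c['t'];M=np.eye(3)-np.outer(r,r);A.append(M);b.append(M@o)
    x=np.linalg.solve(sum(A),sum(b)); return x,[np.linalg.norm(M@x-q) for M,q in zip(A,b)]
def box(m,u0,u1,v0,v1):
    o=np.zeros_like(m); o[v0:v1,u0:u1]=m[v0:v1,u0:u1]; return o
E
python3 - <<'E'
from h import *
np.set_printoptions(precision=4,suppress=True)
C={n:imaging.calibration(n) for n in('top','scene')}
D={n:np.load(n+'0.npz') for n in C}
X={n:cloud(D[n]['d'],C[n]) for n in C}; H={n:cv2.cvtColor(D[n]['p'],cv2.COLOR_RGB2HSV) for n in C}
def mask(n,lo,hi): return cv2.inRange(H[n],np.array(lo),np.array(hi))>0
# table
for n,(u,v) in (('top',(300,400)),('scene',(150,190))): print(n,'table z',X[n][v-5:v+5,u-5:u+5,2].mean(),X[n][v-5:v+5,u-5:u+5,2].std())
# blue tub rim
for n,b in(('top',(390,515,265,365)),('scene',(155,265,200,290))):
    m=box(mask(n,(100,120,40),(130,255,255)),*b); P=X[n][m]; 
    R=P[(P[:,2]>.06)&(P[:,2]<.08)]; print(n,'tub',m.sum(),np.percentile(P[:,2],[1,50,99]))
    r=cv2.minAreaRect((R[:,:2]*1000).astype(np.float32)); print(r, np.median(R[:,2]))
# pad
for n,b in(('top',(145,215,275,340)),('scene',(410,470,205,250))):
    m=box(mask(n,(0,60,15),(25,255,160)),*b); P=X[n][m]; 
    r=cv2.fitEllipse(cv2.findContours(m.astype(np.uint8),0,1)[0][0]); 
    print(n,'pad',m.sum(),np.percentile(P[:,2],[5,50,95]),r, (P[:,:2].min(0)+P[:,:2].max(0))/2,np.ptp(P[:,:2],axis=0))
# lota by depth
P=X['top'][295:355,315:375].reshape(-1,3); 
for lo,hi in((.09,.11),(.02,.11)):
    q=P[(P[:,2]>lo)&(P[:,2]<hi)&(P[:,0]<P[:,0].max())]; q=q[:]
    (c,r)=cv2.minEnclosingCircle((q[:,:2]*1000).astype(np.float32)); print('lota',lo,len(q),c,r,np.percentile(q[:,2],[5,50,95]))
# brass
for n,b in(('top',(262,320,280,305)),('top',(322,388,200,216)),('scene',(335,375,188,208)),('scene',(280,345,236,256))):
    m=box(mask(n,(12,110,60),(30,255,255)),*b); P=X[n][m]; P=P[(P[:,2]>.15)&(P[:,2]<.23)]
    c=P.mean(0); w=np.linalg.svd(P-c)[2][0]; t=(P-c)@w
    print(n,'brass',len(P),c,w,np.arctan2(w[1],w[0]),c+w*t.min(),c+w*t.max())
# red tray
m=box(mask('top',(0,150,50),(8,255,255))|mask('top',(172,150,50),(180,255,255)),300,405,200,300); P=X['top'][m]
q=P[P[:,2]>.19]; print('tray',cv2.minAreaRect((P[P[:,2]>.16][:,:2]*1000).astype(np.float32)),np.median(q[:,2]),len(q))
for nm,u,v in(('bottle',232,182),('comb',310,180),('mug',418,180),('tin',478,182),('pumice',187,217)): print(nm,X['top'][v,u])
E
```

```text
top table z 0.009652896124061037 0.0990684425965923
scene table z 0.01033488457459798 0.10184311286117227
top tub 7360 [0.0011 0.0059 0.0723]
((475.995849609375, -203.44329833984375), (200.1784210205078, 158.95965576171875), 89.27946472167969) 0.0690788993911401
scene tub 5445 [0.0009 0.024  0.0726]
((477.39306640625, -201.94688415527344), (199.7062225341797, 168.15426635742188), 89.25935363769531) 0.06747585305854673
top pad 1747 [0.0114 0.0145 0.0175] ((178.9429931640625, 308.4017639160156), (45.492855072021484, 47.034793853759766), 51.319419860839844) [0.4846 0.2671] [0.1275 0.3552]
scene pad 930 [0.007  0.0152 0.0192] ((439.73565673828125, 227.48301696777344), (28.690853118896484, 39.19367218017578), 100.33969116210938) [0.9623 0.1853] [1.0879 0.5146]
lota 0.09 292 (444.38885498046875, 24.80753517150879) 29.701101303100586 [0.0908 0.0979 0.1013]
lota 0.02 938 (444.9253234863281, 24.88307762145996) 42.51606750488281 [0.0411 0.064  0.1004]
top brass 317 [0.522  0.136  0.1851] [-0.0608  0.9981  0.0125] 1.631671962037668 [0.5249 0.0878 0.1845] [0.5192 0.1812 0.1857]
top brass 355 [0.6782 0.0247 0.195 ] [-0.0597  0.9982 -0.0024] 1.6305546008784115 [ 0.6814 -0.0285  0.1951] [0.6749 0.0798 0.1948]
scene brass 161 [0.5254 0.142  0.1846] [ 0.0434 -0.9989 -0.0153] -1.5274254006193773 [0.5236 0.1837 0.1853] [0.5272 0.1001 0.184 ]
scene brass 293 [0.6808 0.0271 0.1938] [ 0.0724 -0.9973  0.0074] -1.4983405529464078 [0.6765 0.0855 0.1934] [ 0.6848 -0.0282  0.1942]
tray ((595.3233032226562, 20.989891052246094), (144.2363739013672, 142.3754425048828), 3.400437116622925) 0.19951990913751796 717
bottle [0.7333 0.2641 0.1249]
comb [0.7686 0.1111 0.007 ]
mug [ 0.7766 -0.1353  0.0065]
tin [ 0.7524 -0.2348  0.1106]
pumice [0.6714 0.3763 0.0366]
```

```bash
python3 - <<'E'
from h import *
np.set_printoptions(precision=4,suppress=True)
c,s=imaging.calibration('top'),imaging.calibration('scene')
print('pad',ray(c,178.94,308.40,.015),ray(s,439.74,227.48,.015),two((178.94,308.4),c,(439.74,227.48),s))
E
```

```text
pad [0.4716 0.3894 0.015 ] [0.4796 0.3892 0.015 ] (array([0.471 , 0.3925, 0.0065]), [np.float64(0.0005086356511557315), np.float64(0.0005086356511558491)])
```

Emit:
servo_tool --moves '[{"dp": [0,0,0],"delta_rot": [0,0,-0.93],"fingers": 1},{"dp": [0,0,0],"delta_rot": [0,0,-0.93],"fingers": 1},{"dp": [0,0,0],"delta_rot": [0,0,-0.93],"fingers": 1},{"dp": [0,0,0],"delta_rot": [0,0,-0.93],"fingers": 1}]'

```text
clock: 0.5
position: [0.2088, 0.5355, 0.3034]
ee_rot: [-0.0, -0.002, 1.0, -0.0]
contact_force: [0.1, -0.6, -0.3]
width: 0.0853
gripper_force: 0.0
```

Emit:
servo_tool --moves '[{"dp": [-0.098,-0.212,0],"delta_rot": [0,0,0],"fingers": 1},{"dp": [-0.098,-0.212,0],"delta_rot": [0,0,0],"fingers": 1},{"dp": [-0.098,-0.212,0],"delta_rot": [0,0,0],"fingers": 1},{"dp": [-0.098,-0.212,0],"delta_rot": [0,0,0],"fingers": 1},{"dp": [-0.098,-0.212,0],"delta_rot": [0,0,0],"fingers": 1}]'

```text
clock: 1.0
position: [0.3071, 0.322, 0.3036]
ee_rot: [-0.0, -0.0, 1.0, -0.0]
contact_force: [0.3, -0.4, 0.4]
width: 0.0854
gripper_force: 0.0
```

Emit:
servo_tool --moves '[{"dp": [-0.098,-0.212,0],"delta_rot": [0,0,0],"fingers": 1},{"dp": [-0.098,-0.212,0],"delta_rot": [0,0,0],"fingers": 1},{"dp": [-0.098,-0.212,0],"delta_rot": [0,0,0],"fingers": 1},{"dp": [-0.098,-0.212,0],"delta_rot": [0,0,0],"fingers": 1},{"dp": [0,0,0],"delta_rot": [0,0,0],"fingers": 1}]'

```text
clock: 1.5
position: [0.3875, 0.1495, 0.3037]
ee_rot: [0.001, 0.004, 1.0, -0.001]
contact_force: [0.1, 1.6, -0.5]
width: 0.0854
gripper_force: 0.0
```

```bash
python3 - <<'E'
from h import *
np.set_printoptions(precision=4,suppress=True)
s=readout.get_state(); c=imaging.calibration('wrist'); p,d=imaging.get_image('wrist'); cv2.imwrite('pics/w1.png',p[:,:,::-1])
print(s['position'],s['ee_rot'],np.round(s['qpos'],2))
X=cloud(d,c,wrist_T(s,c)).reshape(-1,3); X=X[d.ravel()>0]
q=X[(np.hypot(X[:,0]-.4447,X[:,1]-.0249)<.05)]
for lo,hi in((.09,.11),(.02,.11)):
    a=q[(q[:,2]>lo)&(q[:,2]<hi)]; 
    if len(a): print(lo,len(a),cv2.minEnclosingCircle((a[:,:2]*1000).astype(np.float32)),a[:,2].max())
E
```

```text
[0.3875 0.1495 0.3037] [ 0.0006  0.0038  1.     -0.0014] [ 0.2   0.03  1.81 -0.    1.3  -1.36]
0.09 1376 ((446.1202087402344, 26.09091567993164), 29.868743896484375) 0.10198119650411352
0.02 6153 ((444.5113220214844, 27.563215255737305), 42.630496978759766) 0.10198119650411352
```

View pics/w1.png

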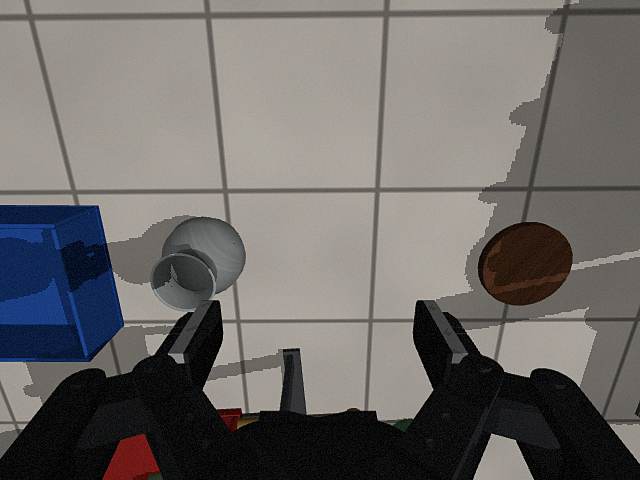

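The wrist view shows the lota at (200,255) and the pad at (527,262). The lota's position agrees with the top camera.

```bash
python3 - <<'E'
from h import *
np.set_printoptions(precision=4,suppress=True)
s=readout.get_state(); c=imaging.calibration('wrist'); p,d=imaging.get_image('wrist')
h=cv2.cvtColor(p,cv2.COLOR_RGB2HSV); m=box(cv2.inRange(h,np.array((0,60,15)),np.array((25,255,160)))>0,465,590,210,315)
X=cloud(d,c,wrist_T(s,c)); q=X[m]; q=q[(q[:,2]>.0125)&(q[:,2]<.025)]; print(len(q),np.median(q[:,2]))
lo,hi=np.percentile(q[:,:2],[.5,99.5],axis=0); print((lo+hi)/2,hi-lo,cv2.minEnclosingCircle((q[:,:2]*1000).astype(np.float32)))
E
```

```text
5559 0.015020231855867094
[0.4714 0.3907] [0.0986 0.0986] ((471.5440673828125, 391.6617126464844), 52.48126983642578)
```

Emit:
servo_tool --moves '[{"dp": [-0.096,-0.207,0],"delta_rot": [0,0,0],"fingers": 1},{"dp": [-0.096,-0.207,0],"delta_rot": [0,0,0],"fingers": 1},{"dp": [-0.096,-0.207,0],"delta_rot": [0,0,0],"fingers": 1},{"dp": [0,0,0],"delta_rot": [0,0,0],"fingers": 1}]'

```text
clock: 2.0
position: [0.4452, 0.0276, 0.3037]
ee_rot: [0.001, 0.001, 1.0, -0.001]
contact_force: [0.0, 0.2, -1.2]
width: 0.0858
gripper_force: 0.0
```

Emit:
servo_tool --moves '[{"dp": [0,-0.01,0.2],"delta_rot": [0,0,0],"fingers": 1},{"dp": [0,0,0.2],"delta_rot": [0,0,0],"fingers": 1},{"dp": [0,0,0.2],"delta_rot": [0,0,0],"fingers": 1},{"dp": [0,0,0.15],"delta_rot": [0,0,0],"fingers": 1},{"dp": [0,0,0.085],"delta_rot": [0,0,0],"fingers": 1}]'

```text
clock: 2.5
position: [0.4407, 0.0305, 0.1345]
ee_rot: [-0.003, -0.001, 1.0, 0.001]
contact_force: [-0.2, -0.0, 0.1]
width: 0.0853
gripper_force: 0.0
```

Emit:
servo_tool --force 30 --moves '[{"dp": [0,0,0],"delta_rot": [0,0,0],"fingers": 0.3},{"dp": [0,0,0],"delta_rot": [0,0,0],"fingers": 0.3},{"dp": [0,0,0],"delta_rot": [0,0,0],"fingers": 0.3},{"dp": [0,0,0],"delta_rot": [0,0,0],"fingers": 0.3},{"dp": [0,0,0],"delta_rot": [0,0,0],"fingers": 0.3}]'

```text
clock: 3.0
position: [0.4433, 0.0283, 0.1376]
ee_rot: [0.001, 0.0, 1.0, 0.0]
contact_force: [-0.4, 1.2, -0.9]
width: 0.0578
gripper_force: 31.9
```

```bash
python3 - <<'E'
from h import *
s=readout.get_state(); p,d=imaging.get_image('wrist'); print(s['width'],s['position'],s['contact_force'],s['gripper_force']); cv2.imwrite('pics/w2.png',p[:,:,::-1])
E
```

```text
0.05777471357208491 [0.44330177 0.02831068 0.13760536] [-0.42357744  1.17022534 -0.89037238] 31.938620105356677
```

View pics/w2.png

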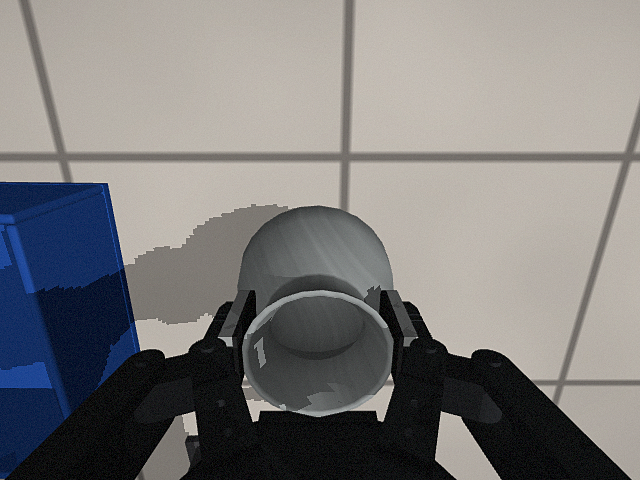

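The pads hold the lota by its 60 mm rim, centred, which is usable. I'll firm the grip and lift gently.

Emit:
servo_tool --force 45 --moves '[{"dp": [0,0,0],"delta_rot": [0,0,0],"fingers": 0.3},{"dp": [0,0,-0.04],"delta_rot": [0,0,0],"fingers": 0.3},{"dp": [0,0,-0.08],"delta_rot": [0,0,0],"fingers": 0.3},{"dp": [0,0,-0.1],"delta_rot": [0,0,0],"fingers": 0.3},{"dp": [0,0,-0.06],"delta_rot": [0,0,0],"fingers": 0.3}]'

```text
clock: 3.55
position: [0.4433, 0.0277, 0.1943]
ee_rot: [0.001, -0.0, 1.0, -0.0]
contact_force: [0.7, -0.1, -3.1]
width: 0.0572
gripper_force: 47.6
```

```bash
python3 - <<'E'
from h import *
s=readout.get_state(); p,d=imaging.get_image('wrist'); print(s['width'],s['position'],s['contact_force'],s['gripper_force']); cv2.imwrite('pics/w3.png',p[:,:,::-1])
E
```

```text
0.057210587005006516 [0.44329635 0.02774658 0.19430984] [ 0.72007246 -0.06980219 -3.06975242] 47.64256549504353
```

View pics/w3.png

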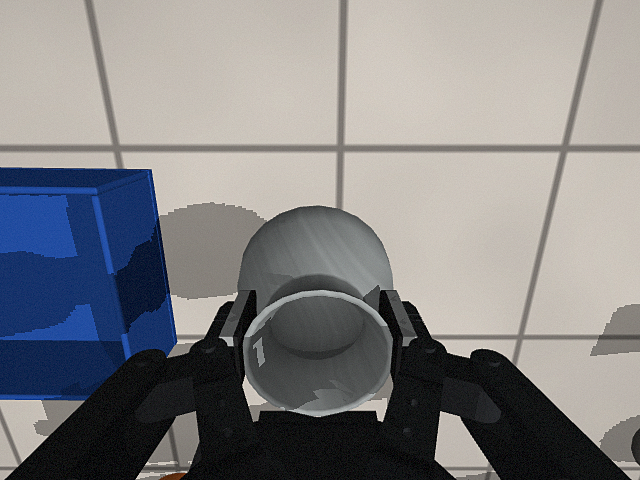

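The lota hangs upright in the grip, at (317,330) in the wrist view. I'll carry it to the pad.

Emit:
servo_tool --moves '[{"dp": [0,0.1,0],"delta_rot": [0,0,0],"fingers": 0.3},{"dp": [0,0.2,0],"delta_rot": [0,0,0],"fingers": 0.3},{"dp": [0,0.2,0],"delta_rot": [0,0,0],"fingers": 0.3},{"dp": [0,0.2,0],"delta_rot": [0,0,0],"fingers": 0.3},{"dp": [0,0.2,0],"delta_rot": [0,0,0],"fingers": 0.3}]'

```text
clock: 4.1
position: [0.4425, 0.2092, 0.1926]
ee_rot: [-0.0, 0.0, 1.0, -0.0]
contact_force: [0.5, -0.1, -2.1]
width: 0.0571
gripper_force: 48.0
```

Emit:
servo_tool --moves '[{"dp": [0,0.2,0],"delta_rot": [0,0,0],"fingers": 0.3},{"dp": [0,0.2,0],"delta_rot": [0,0,0],"fingers": 0.3},{"dp": [-0.04,0.2,0],"delta_rot": [0,0,0],"fingers": 0.3},{"dp": [-0.05,0.2,0],"delta_rot": [0,0,0],"fingers": 0.3},{"dp": [-0.04,0.116,0],"delta_rot": [0,0,0],"fingers": 0.3}]'

```text
clock: 4.6
position: [0.4691, 0.3941, 0.1923]
ee_rot: [0.0, -0.001, 1.0, 0.001]
contact_force: [0.7, -0.8, -3.3]
width: 0.057
gripper_force: 48.2
```

Emit:
servo_tool --moves '[{"dp": [0,0,0],"delta_rot": [0,0,0],"fingers": 0.3},{"dp": [0,0,0],"delta_rot": [0,0,0],"fingers": 0.3},{"dp": [0,0,0],"delta_rot": [0,0,0],"fingers": 0.3}]'

```text
clock: 4.9
position: [0.4683, 0.39, 0.1923]
ee_rot: [-0.001, 0.0, 1.0, -0.001]
contact_force: [-0.3, 0.6, -3.5]
width: 0.0567
gripper_force: 48.4
```

```bash
python3 - <<'E'
from h import *
s=readout.get_state(); c=imaging.calibration('top'); p,d=imaging.get_image('top'); print(s['width'],s['position'],s['contact_force'],s['qpos'])
X=cloud(d,c); p2,d2=imaging.get_image('wrist'); cw=imaging.calibration('wrist'); W=cloud(d2,cw,wrist_T(s,cw)).reshape(-1,3)
import numpy as np
g=p2.reshape(-1,3).astype(int); r=W[(np.ptp(g,axis=1)<12)&(g.mean(1)>60)&(W[:,2]>.085)&(W[:,2]<.17)&(np.hypot(W[:,0]-.47,W[:,1]-.391)<.05)&(abs(W[:,1]-.391)<.035)]
for lo,hi in((.15,.165),(.08,.15)):
  a=r[(r[:,2]>lo)&(r[:,2]<hi)]; print(lo,len(a),a.min(0),a.max(0))
E
```

```text
0.05673153068594052 [0.46828375 0.39002021 0.1922842 ] [-0.34426709  0.62103503 -3.5137757 ] [ 5.80552525e-01  4.06454835e-01  1.59593082e+00 -4.81878602e-04
  1.14158620e+00 -9.89805973e-01]
0.15 5565 [0.44255708 0.35601735 0.15000868] [0.50207054 0.42467934 0.16484424]
0.08 18151 [0.42887553 0.35600348 0.08500987] [0.51229151 0.4259937  0.14999959]
```

Emit:
servo_tool --moves '[{"dp": [0,0,0.06],"delta_rot": [0,0,0],"fingers": 0.3},{"dp": [0,0,0.06],"delta_rot": [0,0,0],"fingers": 0.3},{"dp": [0,0,0.04],"delta_rot": [0,0,0],"fingers": 0.3},{"dp": [0,0,0.02],"delta_rot": [0,0,0],"fingers": 0.3},{"dp": [0,0,0],"delta_rot": [0,0,0],"fingers": 0.3}]'

```text
clock: 5.5
position: [0.4685, 0.3908, 0.1557]
ee_rot: [-0.001, -0.0, 1.0, -0.001]
contact_force: [-0.2, -0.7, -1.5]
width: 0.0571
gripper_force: 48.4
```

Emit:
servo_tool --moves '[{"dp": [0,0,0.005],"delta_rot": [0,0,0],"fingers": 0.3},{"dp": [0,0,0.005],"delta_rot": [0,0,0],"fingers": 0.3},{"dp": [0,0,0.005],"delta_rot": [0,0,0],"fingers": 0.3},{"dp": [0,0,0],"delta_rot": [0,0,0],"fingers": 0.3}]'

```text
clock: 5.9
position: [0.469, 0.3912, 0.154]
ee_rot: [0.0, -0.0, 1.0, 0.0]
contact_force: [-1.0, 0.1, -2.8]
width: 0.0565
gripper_force: 48.4
```

Emit:
servo_tool --moves '[{"dp": [0,0,0.005],"delta_rot": [0,0,0],"fingers": 0.3},{"dp": [0,0,0.005],"delta_rot": [0,0,0],"fingers": 0.3},{"dp": [0,0,0],"delta_rot": [0,0,0],"fingers": 0.3}]'

```text
clock: 6.2
position: [0.4692, 0.3913, 0.1527]
ee_rot: [0.001, -0.0, 1.0, 0.0]
contact_force: [0.3, -1.0, 2.6]
width: 0.0568
gripper_force: 48.8
```

Emit:
servo_tool --moves '[{"dp": [0,0,0],"delta_rot": [0,0,0],"fingers": 0.75},{"dp": [0,0,0],"delta_rot": [0,0,0],"fingers": 0.9},{"dp": [0,0,0],"delta_rot": [0,0,0],"fingers": 1},{"dp": [0,0,0],"delta_rot": [0,0,0],"fingers": 1},{"dp": [0,0,0],"delta_rot": [0,0,0],"fingers": 1}]'

```text
clock: 6.7
position: [0.469, 0.3913, 0.1519]
ee_rot: [0.0, -0.0, 1.0, 0.0]
contact_force: [-0.8, -0.3, -0.6]
width: 0.0859
gripper_force: 0.0
```

Emit:
servo_tool --moves '[{"dp": [0,0,-0.1],"delta_rot": [0,0,0],"fingers": 1},{"dp": [0,0,-0.2],"delta_rot": [0,0,0],"fingers": 1},{"dp": [0,0,-0.2],"delta_rot": [0,0,0],"fingers": 1},{"dp": [0,0,-0.2],"delta_rot": [0,0,0],"fingers": 1},{"dp": [0.1,0,-0.1],"delta_rot": [0,0,0],"fingers": 1}]'

```text
clock: 7.2
position: [0.4517, 0.3919, 0.3158]
ee_rot: [0.004, 0.001, 1.0, 0.002]
contact_force: [-0.0, -0.1, 0.2]
width: 0.0855
gripper_force: 0.0
```

```bash
python3 - <<'E'
from h import *
s=readout.get_state(); c=imaging.calibration('wrist'); p,d=imaging.get_image('wrist'); cv2.imwrite('pics/w4.png',p[:,:,::-1]); print(s['position'],s['width'])
X=cloud(d,c,wrist_T(s,c)).reshape(-1,3); q=X[np.hypot(X[:,0]-.471,X[:,1]-.391)<.06]
for lo,hi in((.105,.125),(.03,.125)):
    a=q[(q[:,2]>lo)&(q[:,2]<hi)]; print(lo,len(a),cv2.minEnclosingCircle((a[:,:2]*1000).astype(np.float32)),a[:,2].max())
E
```

```text
[0.45168012 0.39190308 0.31576721] 0.08549513109189148
0.105 1577 ((472.98748779296875, 389.073486328125), 29.929676055908203) 0.11680255763382635
0.03 5193 ((470.51080322265625, 388.687255859375), 42.27572250366211) 0.11680255763382635
```

View pics/w4.png

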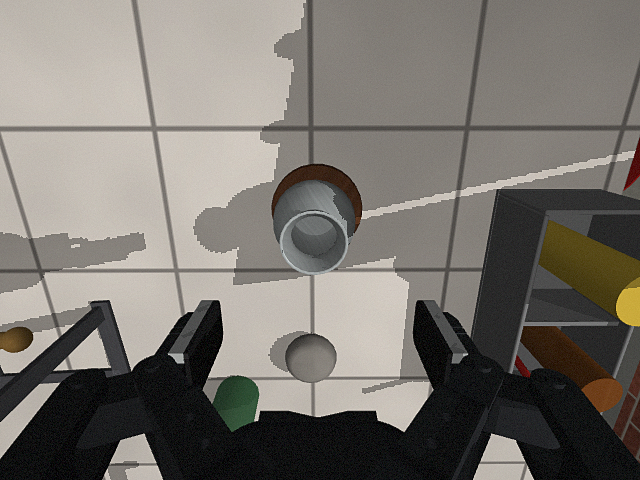

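The lota stands upright on the pad, with its rim at (314,242), about 2 mm off the pad's middle. Next is the tub's far (-y) wall.

Emit:
servo_tool --moves '[{"dp": [0,-0.231,0],"delta_rot": [0,0,0],"fingers": 0.6},{"dp": [0,-0.231,0],"delta_rot": [0,0,0],"fingers": 0.6},{"dp": [0,-0.231,0],"delta_rot": [0,0,0],"fingers": 0.6},{"dp": [0,-0.231,0],"delta_rot": [0,0,0],"fingers": 0.6},{"dp": [0,-0.231,0],"delta_rot": [0,0,0],"fingers": 0.6}]'

```text
clock: 7.75
position: [0.4484, 0.1585, 0.3114]
ee_rot: [-0.0, -0.001, 1.0, -0.0]
contact_force: [0.5, 0.3, 0.6]
width: 0.0513
gripper_force: 0.0
```

Emit:
servo_tool --moves '[{"dp": [0,-0.231,0],"delta_rot": [0,0,0],"fingers": 0.6},{"dp": [0,-0.231,0],"delta_rot": [0,0,0],"fingers": 0.6},{"dp": [0,-0.231,0],"delta_rot": [0,0,0],"fingers": 0.6},{"dp": [0,-0.231,0],"delta_rot": [0,0,0],"fingers": 0.6},{"dp": [0,-0.231,0],"delta_rot": [0,0,0],"fingers": 0.6}]'

```text
clock: 8.25
position: [0.4485, -0.0726, 0.3115]
ee_rot: [-0.0, -0.0, 1.0, 0.0]
contact_force: [1.4, 0.7, -0.2]
width: 0.0511
gripper_force: 0.0
```

Emit:
servo_tool --moves '[{"dp": [0,-0.231,0],"delta_rot": [0,0,0],"fingers": 0.6},{"dp": [0,-0.231,0],"delta_rot": [0,0,0],"fingers": 0.6},{"dp": [0,-0.231,0],"delta_rot": [0,0,0],"fingers": 0.6},{"dp": [0,0,0],"delta_rot": [0,0,0],"fingers": 0.6},{"dp": [0,0,0],"delta_rot": [0,0,0],"fingers": 0.6}]'

```text
clock: 8.75
position: [0.4487, -0.2101, 0.3111]
ee_rot: [-0.001, 0.001, 1.0, 0.001]
contact_force: [-0.2, 0.6, -0.6]
width: 0.0515
gripper_force: 0.0
```

Emit:
servo_tool --moves '[{"dp": [0.01,-0.2,0],"delta_rot": [0,0,0],"fingers": 0.6},{"dp": [0.01,-0.2,0],"delta_rot": [0,0,0],"fingers": 0.6},{"dp": [0,-0.055,0],"delta_rot": [0,0,0],"fingers": 0.6},{"dp": [0,0,0.2],"delta_rot": [0,0,0],"fingers": 0.6},{"dp": [0,0,0.2],"delta_rot": [0,0,0],"fingers": 0.6}]'

```text
clock: 9.25
position: [0.4459, -0.2994, 0.2319]
ee_rot: [0.001, -0.0, 1.0, -0.0]
contact_force: [0.3, 0.1, 0.1]
width: 0.0509
gripper_force: 0.0
```

Emit:
servo_tool --moves '[{"dp": [0,0,0.2],"delta_rot": [0,0,0],"fingers": 0.6},{"dp": [0,0,0.2],"delta_rot": [0,0,0],"fingers": 0.6},{"dp": [0,0,0.15],"delta_rot": [0,0,0],"fingers": 0.6},{"dp": [0,0,0.08],"delta_rot": [0,0,0],"fingers": 0.6},{"dp": [0,0,0],"delta_rot": [0,0,0],"fingers": 0.6}]'

```text
clock: 9.75
position: [0.444, -0.2972, 0.1035]
ee_rot: [-0.002, -0.001, 1.0, 0.003]
contact_force: [0.5, 0.6, -0.1]
width: 0.051
gripper_force: 0.0
```

```bash
python3 - <<'E'
from h import *
s=readout.get_state(); p,d=imaging.get_image('wrist'); cv2.imwrite('pics/w5.png',p[:,:,::-1]); print(s['position'],s['width'],s['contact_force'])
E
```

```text
[ 0.44396551 -0.29717888  0.103522  ] 0.05097415481887451 [ 0.47470379  0.57291555 -0.14199949]
```

View pics/w5.png

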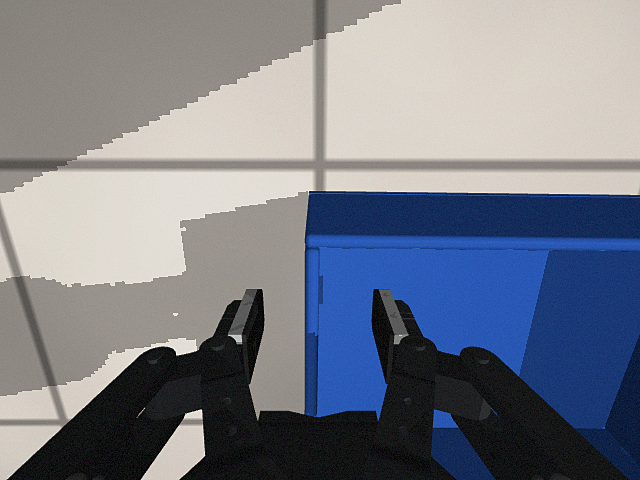

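The fingers straddle the tub's end wall (wall at column 313, fingers at 255 and 380). I'll close on it.

Emit:
servo_tool --force 25 --moves '[{"dp": [0,-0.01,0],"delta_rot": [0,0,0],"fingers": 0.3},{"dp": [0,0,0],"delta_rot": [0,0,0],"fingers": 0.1},{"dp": [0,0,0],"delta_rot": [0,0,0],"fingers": 0},{"dp": [0,0,0],"delta_rot": [0,0,0],"fingers": 0},{"dp": [0,0,0],"delta_rot": [0,0,0],"fingers": 0}]'

```text
clock: 10.3
position: [0.4456, -0.3021, 0.1071]
ee_rot: [0.001, 0.0, 1.0, 0.0]
contact_force: [1.2, 3.6, 6.2]
width: 0.0049
gripper_force: 26.7
```

```bash
cat > tub.py <<'E'
from h import *
s=readout.get_state(); print(s['position'],s['width'],s['contact_force'])
c=imaging.calibration('top'); p,d=imaging.get_image('top'); X=cloud(d,c); h=cv2.cvtColor(p,cv2.COLOR_RGB2HSV)
m=cv2.inRange(h,np.array((100,120,40)),np.array((130,255,255)))>0; P=X[m]; P=P[(P[:,0]>.3)&(P[:,0]<.7)&(abs(P[:,1])<.4)]
R=P[(P[:,2]>.055)&(P[:,2]<.085)]; print('rim',cv2.minAreaRect((R[:,:2]*1000).astype(np.float32)),np.median(R[:,2]),R.min(0),R.max(0))
F=P[P[:,2]<.02]; print('floor',F.min(0),F.max(0))
E
python3 tub.py
```

```text
[ 0.44559973 -0.30209769  0.1071099 ] 0.004865854431327406 [1.2433554  3.64609746 6.20310251]
rim ((474.5012512207031, -205.58380126953125), (159.3218231201172, 200.48915100097656), 0.09599926322698593) 0.06872024414756402 [ 0.39489198 -0.30582766  0.05500527] [ 0.55432522 -0.10524633  0.0743311 ]
floor [ 0.39613854 -0.30304801 -0.0015192 ] [ 0.55271201 -0.10540294  0.01997425]
```

Emit:
servo_tool --moves '[{"dp": [0,0.05,-0.01],"delta_rot": [0,0,0],"fingers": 0},{"dp": [0,0.1,0],"delta_rot": [0,0,0],"fingers": 0},{"dp": [0,0.15,0],"delta_rot": [0,0,0],"fingers": 0},{"dp": [0,0.15,0],"delta_rot": [0,0,0],"fingers": 0},{"dp": [0,0.15,0],"delta_rot": [0,0,0],"fingers": 0}]'

```text
clock: 10.85
position: [0.4441, -0.18, 0.1076]
ee_rot: [-0.0, 0.0, 1.0, 0.0]
contact_force: [-0.3, -1.2, -2.2]
width: 0.0045
gripper_force: 25.4
```

```bash
python3 tub.py
```

```text
[ 0.44410357 -0.18003677  0.10758473] 0.004539001559698131 [-0.29446111 -1.24282337 -2.15553761]
rim ((473.3292541503906, -83.38034057617188), (198.82167053222656, 159.3846893310547), 89.77645111083984) 0.06928288232595535 [ 0.39353551 -0.18274622  0.05509328] [0.55291304 0.01627305 0.07411859]
floor [ 0.39617596 -0.18107179 -0.0019206 ] [0.55337062 0.0159629  0.01985446]
```

Emit:
servo_tool --moves '[{"dp": [-0.01,0.14,0.005],"delta_rot": [0,0,0],"fingers": 0},{"dp": [-0.01,0.14,0],"delta_rot": [0,0,0],"fingers": 0},{"dp": [0,0.12,0],"delta_rot": [0,0,0],"fingers": 0},{"dp": [0,0.08,0],"delta_rot": [0,0,0],"fingers": 0},{"dp": [0,0,0],"delta_rot": [0,0,0],"fingers": 0}]'

```text
clock: 11.4
position: [0.448, -0.0833, 0.1071]
ee_rot: [-0.0, -0.001, 1.0, 0.001]
contact_force: [0.0, 5.4, 3.7]
width: 0.0047
gripper_force: 27.2
```

Emit:
servo_tool --moves '[{"dp": [0,0,0],"delta_rot": [0,0,0],"fingers": 0.3},{"dp": [0,0,0],"delta_rot": [0,0,0],"fingers": 0.5},{"dp": [0,0,0],"delta_rot": [0,0,0],"fingers": 0.6},{"dp": [0,0,0],"delta_rot": [0,0,0],"fingers": 0.6}]'

```text
clock: 11.8
position: [0.449, -0.087, 0.1068]
ee_rot: [-0.0, 0.0, 1.0, -0.0]
contact_force: [0.5, -0.1, 0.4]
width: 0.0512
gripper_force: 0.0
```

```bash
python3 tub.py
```

```text
[ 0.44899498 -0.08704729  0.10679259] 0.051245683505262915 [ 0.4640536  -0.13296694  0.42246544]
rim ((476.2215881347656, 13.845481872558594), (159.06443786621094, 197.615234375), 0.313837468624115) 0.06909095146861724 [ 0.39680446 -0.08499221  0.05502356] [0.55628837 0.11251646 0.07396844]
floor [ 0.40018607 -0.08333766 -0.00443451] [0.55072818 0.11490679 0.01999137]
```

Emit:
servo_tool --moves '[{"dp": [0,0,-0.22],"delta_rot": [0,0,0],"fingers": 0.6},{"dp": [0,0,-0.22],"delta_rot": [0,0,0],"fingers": 0.4},{"dp": [0,0,-0.22],"delta_rot": [0,0,0],"fingers": 0},{"dp": [0,0,-0.22],"delta_rot": [0,0,0],"fingers": 0},{"dp": [0,0,-0.2],"delta_rot": [0,0,0],"fingers": 0}]'

```text
clock: 12.35
position: [0.4488, -0.0867, 0.3251]
ee_rot: [0.001, 0.0, 1.0, -0.0]
contact_force: [1.2, 0.1, -0.8]
width: -0.0001
gripper_force: 0.0
```

Emit:
servo_tool --moves '[{"dp": [0,0.22,0],"delta_rot": [0,0,0],"fingers": 0},{"dp": [0,0.22,0],"delta_rot": [0,0,0],"fingers": 0},{"dp": [0,0.22,0],"delta_rot": [0,0,0],"fingers": 0},{"dp": [0,0.22,0],"delta_rot": [0,0,0],"fingers": 0},{"dp": [0,0.22,0],"delta_rot": [0,0,0],"fingers": 0}]'

```text
clock: 12.85
position: [0.4487, 0.1348, 0.3229]
ee_rot: [0.0, 0.0, 1.0, -0.0]
contact_force: [0.3, 0.1, 0.4]
width: 0.0001
gripper_force: 0.0
```

Emit:
servo_tool --moves '[{"dp": [-0.18,0.115,0],"delta_rot": [0,0,0],"fingers": 0},{"dp": [-0.18,0,0],"delta_rot": [0,0,0],"fingers": 0},{"dp": [0,0,0.1],"delta_rot": [0,0,0],"fingers": 0},{"dp": [0,0,0],"delta_rot": [0,0,0],"fingers": 0}]'

```text
clock: 13.25
position: [0.5203, 0.1563, 0.3]
ee_rot: [-0.003, 0.0, 1.0, -0.001]
contact_force: [-0.8, 0.2, -1.4]
width: 0.0
gripper_force: 0.0
```

Emit:
servo_tool --moves '[{"dp": [0,0,0.12],"delta_rot": [0,0,0],"fingers": 0},{"dp": [0,0,0.085],"delta_rot": [0,0,0],"fingers": 0},{"dp": [0,0,0.04],"delta_rot": [0,0,0],"fingers": 0},{"dp": [-0.008,0,0.045],"delta_rot": [0,0,0],"fingers": 0},{"dp": [-0.012,0,0.042],"delta_rot": [0,0,0],"fingers": 0}]'

```text
clock: 13.75
position: [0.5246, 0.1564, 0.2369]
ee_rot: [-0.0, 0.0, 1.0, 0.0]
contact_force: [-1.9, -0.1, 3.2]
width: 0.0004
gripper_force: 1.5
```

```bash
cat > tray.py <<'E'
from h import *
np.set_printoptions(precision=4,suppress=True)
s=readout.get_state(); print(s['position'],s['contact_force'])
for n in('top','scene'):
    c=imaging.calibration(n); p,d=imaging.get_image(n); X=cloud(d,c); h=cv2.cvtColor(p,cv2.COLOR_RGB2HSV)
    def inb(m): 
        P=X[m]; return P[(P[:,0]>.38)&(P[:,0]<.7)&(abs(P[:,1]-.02)<.13)]
    b=inb(cv2.inRange(h,np.array((12,110,60)),np.array((30,255,255)))>0); b=b[(b[:,0]>.63)&(b[:,2]>.17)&(abs(b[:,1]-.025)<.05)]
    zc=np.median(b[:,2])-.005; print(n,'bar',np.median(b,axis=0),'tilt~',np.arcsin(np.clip((zc-.180)/.0648,-1,1))-np.arctan2(10,64))
    for nm,lo,hi in(('cream',(20,25,130),(38,110,255)),('green',(50,60,60),(85,255,255)),('pink',(165,40,120),(180,140,255))):
        q=inb(cv2.inRange(h,np.array(lo),np.array(hi))>0); q=q[q[:,0]<.66]
        if len(q)>5: print(' ',nm,len(q),np.median(q,axis=0))
cv2.imwrite('pics/s_last.png',p[:,:,::-1])
E
python3 tray.py
```

```text
[0.5246 0.1564 0.2369] [-1.8929 -0.0658  3.1878]
top bar [0.6735 0.0243 0.2108] tilt~ 0.2546308248581063
  cream 3566 [0.5169 0.1123 0.5667]
  green 224 [0.593  0.0222 0.1875]
  pink 211 [0.5847 0.0642 0.1859]
scene bar [0.6771 0.0246 0.211 ] tilt~ 0.2582269470889165
  cream 61 [ 0.6158 -0.0154  0.193 ]
  green 119 [0.6051 0.0229 0.187 ]
  pink 41 [0.5945 0.0646 0.1877]
```

Emit:
servo_tool --moves '[{"dp": [-0.005,0,0.037],"delta_rot": [0,0,0],"fingers": 0},{"dp": [-0.017,0,0.04],"delta_rot": [0,0,0],"fingers": 0},{"dp": [-0.021,0,0.038],"delta_rot": [0,0,0],"fingers": 0},{"dp": [-0.024,0,0.035],"delta_rot": [0,0,0],"fingers": 0},{"dp": [-0.028,0,0.033],"delta_rot": [0,0,0],"fingers": 0}]'

```text
clock: 14.35
position: [0.5442, 0.1571, 0.1992]
ee_rot: [-0.0, -0.0, 1.0, 0.001]
contact_force: [-1.2, 2.0, 4.0]
width: 0.0002
gripper_force: 1.8
```

Emit:
servo_tool --moves '[{"dp": [-0.012,0,0.012],"delta_rot": [0,0,0],"fingers": 0},{"dp": [0,0,0],"delta_rot": [0,0,0],"fingers": 0},{"dp": [0,0,0],"delta_rot": [0,0,0],"fingers": 0},{"dp": [0,0,0],"delta_rot": [0,0,0],"fingers": 0},{"dp": [0,0,0],"delta_rot": [0,0,0],"fingers": 0}]'

```text
clock: 14.85
position: [0.5465, 0.1563, 0.1973]
ee_rot: [0.0, -0.0, 1.0, -0.0]
contact_force: [-0.3, 0.3, -0.2]
width: 0.0001
gripper_force: 0.0
```

```bash
python3 tray.py
```

```text
[0.5465 0.1563 0.1973] [-0.335   0.3279 -0.219 ]
top bar [0.6509 0.0258 0.2376] tilt~ 0.7923097906355094
  cream 4035 [0.5076 0.1104 0.5294]
  green 167 [0.4628 0.0024 0.0222]
  pink 131 [0.4717 0.0554 0.0225]
scene bar [0.6556 0.0249 0.2374] tilt~ 0.7856892739058587
  cream 38 [0.4803 0.0959 0.523 ]
  green 39 [0.4781 0.0055 0.0197]
  pink 31 [0.4829 0.0539 0.023 ]
```

View pics/s_last.png

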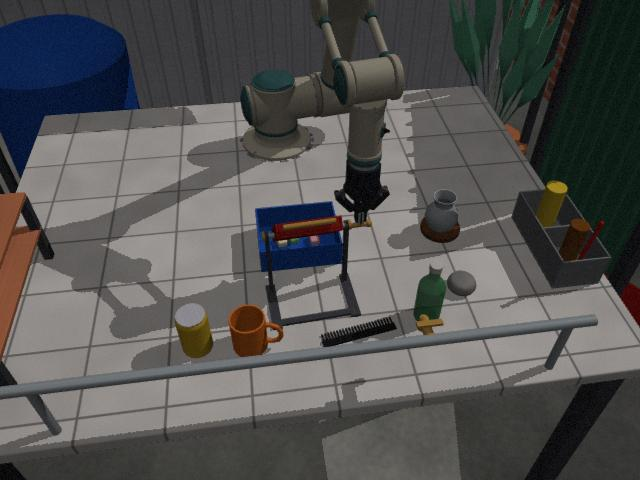

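The tray is at its stop. The soap is in the tub, around (280–315, 241) in the view, and the lota stands on the pad. Next I'll level the tray using the back bar.

Emit:
servo_tool --moves '[{"dp": [0,0,-0.15],"delta_rot": [0,0,0],"fingers": 0},{"dp": [0,0,-0.2],"delta_rot": [0,0,0],"fingers": 0},{"dp": [0,0,-0.2],"delta_rot": [0,0,0],"fingers": 0},{"dp": [0,0,-0.2],"delta_rot": [0,0,0],"fingers": 0},{"dp": [-0.105,-0.131,0],"delta_rot": [0,0,0],"fingers": 0}]'

```text
clock: 15.45
position: [0.5679, 0.1328, 0.3547]
ee_rot: [0.006, -0.002, 1.0, 0.002]
contact_force: [0.7, -0.8, 0.1]
width: 0.0
gripper_force: 0.0
```

Emit:
servo_tool --moves '[{"dp": [-0.105,-0.131,0],"delta_rot": [0,0,0],"fingers": 0},{"dp": [-0.105,-0.131,0],"delta_rot": [0,0,0],"fingers": 0},{"dp": [-0.105,-0.131,0],"delta_rot": [0,0,0],"fingers": 0},{"dp": [-0.115,-0.131,0],"delta_rot": [0,0,0],"fingers": 0},{"dp": [0,0,0],"delta_rot": [0,0,0],"fingers": 0}]'

```text
clock: 15.95
position: [0.6559, 0.0218, 0.3464]
ee_rot: [0.001, 0.002, 1.0, -0.001]
contact_force: [-0.8, 0.7, 0.1]
width: -0.0005
gripper_force: 0.0
```

```bash
python3 - <<'E'
from h import *
s=readout.get_state(); print(s['position'],s['contact_force'],s['qpos'])
c=imaging.calibration('top'); p,d=imaging.get_image('top'); X=cloud(d,c)
m=(X[...,2]>.01)&(X[...,2]<.04)&(abs(X[...,0]-.475)<.073)&(abs(X[...,1]-.014)<.093)
h=cv2.cvtColor(p,cv2.COLOR_RGB2HSV); m&=~((h[...,0]>95)&(h[...,0]<135)&(h[...,1]>90))
n,l,st,ce=cv2.connectedComponentsWithStats(m.astype(np.uint8))
for i in range(1,n):
    if st[i,4]>20: print(st[i],X[l==i].mean(0),p[l==i].mean(0))
E
```

```text
[0.65594109 0.02183417 0.34637556] [-0.84417817  0.73246848  0.09658535] [-0.0716796   0.38251016  1.2415122  -0.0022114   1.51631349 -1.63864993]
[363 308  13  17 171] [ 0.46818897 -0.02807885  0.02200692] [189.12865497 182.81871345 146.78362573]
[349 310  14  17 163] [0.46299338 0.00089199 0.0220186 ] [ 98.55828221 155.60736196 104.39877301]
```

Emit:
servo_tool --moves '[{"dp": [0,0,0.17],"delta_rot": [0,0,0],"fingers": 0},{"dp": [-0.03,0,0.043],"delta_rot": [0,0,0],"fingers": 0},{"dp": [-0.04,0,0.052],"delta_rot": [0,0,0],"fingers": 0},{"dp": [-0.028,0,0.058],"delta_rot": [0,0,0],"fingers": 0},{"dp": [-0.017,0,0.058],"delta_rot": [0,0,0],"fingers": 0}]'

```text
clock: 16.5
position: [0.6815, 0.0274, 0.2763]
ee_rot: [0.009, -0.001, 1.0, 0.001]
contact_force: [8.0, 1.2, 10.9]
width: -0.0
gripper_force: 4.8
```

Emit:
servo_tool --moves '[{"dp": [0,0,0.01],"delta_rot": [0,0,0],"fingers": 0},{"dp": [0,0,0],"delta_rot": [0,0,0],"fingers": 0},{"dp": [0,0,0],"delta_rot": [0,0,0],"fingers": 0}]'

```text
clock: 16.8
position: [0.6783, 0.027, 0.2717]
ee_rot: [0.004, -0.001, 1.0, 0.0]
contact_force: [4.4, 0.4, 4.9]
width: 0.0003
gripper_force: 3.1
```

```bash
python3 tray.py | grep -v cream
```

```text
[0.6783 0.027  0.2717] [4.3871 0.4289 4.8781]
top bar [0.6398 0.0014 0.4639] tilt~ 1.4157995848709555
  green 213 [0.4669 0.0005 0.0231]
  pink 72 [0.4741 0.051  0.0228]
scene bar [0.6817 0.0187 0.1975] tilt~ 0.03854165280152891
```

Emit:
servo_tool --moves '[{"dp": [0,0,0.01],"delta_rot": [0,0,0],"fingers": 0},{"dp": [0,0,0.01],"delta_rot": [0,0,0],"fingers": 0},{"dp": [0,0,0.01],"delta_rot": [0,0,0],"fingers": 0},{"dp": [0,0,0],"delta_rot": [0,0,0],"fingers": 0}]'

```text
clock: 17.3
position: [0.679, 0.027, 0.2683]
ee_rot: [0.006, -0.001, 1.0, 0.001]
contact_force: [3.4, 1.3, 15.5]
width: 0.0002
gripper_force: 8.0
```

At the level stop (15 N). I'll retreat upward and check everything.

Emit:
servo_tool --moves '[{"dp": [0,0,-0.1],"delta_rot": [0,0,0],"fingers": 0},{"dp": [0,0,-0.2],"delta_rot": [0,0,0],"fingers": 0},{"dp": [0,0,-0.2],"delta_rot": [0,0,0],"fingers": 0},{"dp": [0.1,-0.2,-0.1],"delta_rot": [0,0,0],"fingers": 0},{"dp": [0.1,-0.2,0],"delta_rot": [0,0,0],"fingers": 0}]'

```text
clock: 17.8
position: [0.6363, -0.0534, 0.3869]
ee_rot: [0.003, -0.002, 1.0, -0.0]
contact_force: [0.4, -0.5, 0.1]
width: -0.0003
gripper_force: 0.0
```

Emit:
servo_tool --moves '[{"dp": [0.1,-0.2,0],"delta_rot": [0,0,0],"fingers": 0},{"dp": [0.1,-0.2,0],"delta_rot": [0,0,0],"fingers": 0},{"dp": [0.1,-0.2,0],"delta_rot": [0,0,0],"fingers": 0},{"dp": [0,0,0],"delta_rot": [0,0,0],"fingers": 0},{"dp": [0,0,0],"delta_rot": [0,0,0],"fingers": 0}]'

```text
clock: 18.3
position: [0.5754, -0.1742, 0.383]
ee_rot: [-0.001, 0.001, 1.0, 0.001]
contact_force: [0.7, 0.2, -0.4]
width: -0.0002
gripper_force: 0.0
```

```bash
python3 tray.py; python3 tub.py; python3 - <<'E'
from h import *
p,d=imaging.get_image('top'); cv2.imwrite('pics/t_end.png',p[:,:,::-1])
E
```

```text
[ 0.5754 -0.1742  0.383 ] [ 0.7164  0.237  -0.3893]
top bar [0.6773 0.025  0.1988] tilt~ 0.05883168275284023
  cream 2627 [ 0.5005 -0.0867  0.6845]
  green 206 [ 0.4633 -0.0011  0.0233]
  pink 129 [0.472  0.0554 0.023 ]
scene bar [0.681  0.0247 0.1983] tilt~ 0.05138811182665742
[ 0.57639323 -0.17300864  0.38303869] -0.00013838904018434337 [-0.60660386  0.5914765   0.83530314]
rim ((476.3880310058594, 13.771087646484375), (159.47341918945312, 197.99607849121094), 0.5923620462417603) 0.06869863100803208 [ 0.39564334 -0.08573515  0.05507026] [0.55630905 0.11257432 0.07408017]
floor [ 0.40036497 -0.08346958 -0.00486583] [0.5507266  0.11494212 0.01999404]
```

View pics/t_end.png

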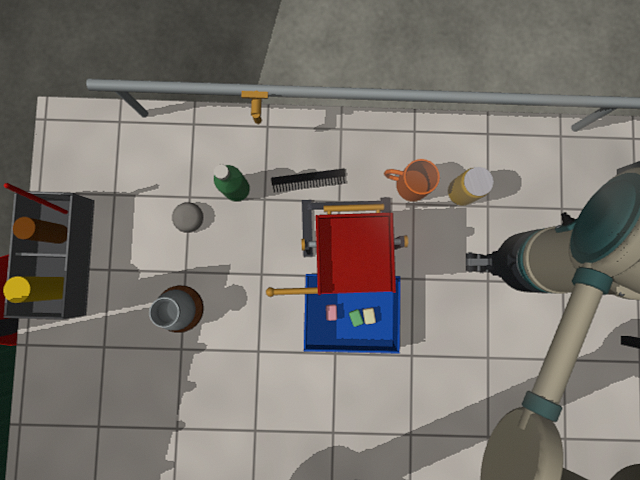

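All three soap ends lie in the tub at (332–369, 315), and the bystanders are in place. I'll compare the bar's height with the starting image to confirm the tray is level.

```bash
python3 - <<'E'
from h import *
for n in('top','scene'):
    D=np.load(n+'0.npz'); c=imaging.calibration(n)
    for t,p,d in(('start',D['p'],D['d']),('now',*imaging.get_image(n))):
        X=cloud(d,c);h=cv2.cvtColor(p,cv2.COLOR_RGB2HSV); b=X[cv2.inRange(h,np.array((12,110,60)),np.array((30,255,255)))>0]
        b=b[(b[:,0]>.63)&(b[:,0]<.7)&(b[:,2]>.17)&(b[:,2]<.3)&(abs(b[:,1]-.025)<.05)]
        r=X[(cv2.inRange(h,np.array((0,150,50)),np.array((8,255,255)))>0)]; r=r[(r[:,2]>.165)&(r[:,2]<.18)&(abs(r[:,1]-.02)<.05)&(r[:,0]>.5)&(r[:,0]<.66)]
        print(n,t,np.median(b,axis=0),len(b),'floor slope',np.polyfit(r[:,0],r[:,2],1)[0] if len(r)>50 else None)
E
```

```text
top start [0.67812517 0.02477679 0.19495373] 330 floor slope -0.0005565504842009422
top now [0.67750431 0.02503083 0.19853147] 333 floor slope 0.05865551463412563
scene start [0.68172852 0.02465897 0.19434195] 259 floor slope 0.002833634039275448
scene now [0.68110465 0.02419073 0.19827797] 253 floor slope 0.06034404319150664
```

The tray sits at about 0.058 rad, which is inside the limit but with little margin. One more press.

Emit:
servo_tool --moves '[{"dp": [-0.102,0.2,0],"delta_rot": [0,0,0],"fingers": 0},{"dp": [-0.102,0.2,0],"delta_rot": [0,0,0],"fingers": 0},{"dp": [-0.102,0.2,0],"delta_rot": [0,0,0],"fingers": 0},{"dp": [-0.102,0.2,0],"delta_rot": [0,0,0],"fingers": 0},{"dp": [-0.107,0.2,0],"delta_rot": [0,0,0],"fingers": 0}]'

```text
clock: 19.1
position: [0.68, 0.0283, 0.3833]
ee_rot: [-0.0, -0.001, 1.0, 0.0]
contact_force: [0.5, 0.7, 0.1]
width: 0.0002
gripper_force: 0.0
```

Emit:
servo_tool --moves '[{"dp": [0,0,0.2],"delta_rot": [0,0,0],"fingers": 0},{"dp": [0,0,0.2],"delta_rot": [0,0,0],"fingers": 0},{"dp": [0,0,0.1],"delta_rot": [0,0,0],"fingers": 0},{"dp": [0,0,0.03],"delta_rot": [0,0,0],"fingers": 0},{"dp": [0,0,0],"delta_rot": [0,0,0],"fingers": 0}]'

```text
clock: 19.6
position: [0.6794, 0.0263, 0.2766]
ee_rot: [-0.001, -0.001, 1.0, 0.0]
contact_force: [0.6, 0.3, -0.4]
width: 0.0002
gripper_force: 0.0
```

Emit:
servo_tool --moves '[{"dp": [0,0,0.015],"delta_rot": [0,0,0],"fingers": 0},{"dp": [0,0,0.015],"delta_rot": [0,0,0],"fingers": 0},{"dp": [0,0,0.01],"delta_rot": [0,0,0],"fingers": 0},{"dp": [0,0,0],"delta_rot": [0,0,0],"fingers": 0}]'

```text
clock: 20.0
position: [0.6803, 0.0256, 0.2711]
ee_rot: [0.002, -0.0, 1.0, 0.0]
contact_force: [-0.0, 0.7, 3.9]
width: 0.0001
gripper_force: 2.0
```

Emit:
servo_tool --moves '[{"dp": [0,0,0.015],"delta_rot": [0,0,0],"fingers": 0},{"dp": [0,0,0.015],"delta_rot": [0,0,0],"fingers": 0},{"dp": [0,0,0],"delta_rot": [0,0,0],"fingers": 0},{"dp": [0,0,0],"delta_rot": [0,0,0],"fingers": 0},{"dp": [0,0,0],"delta_rot": [0,0,0],"fingers": 0}]'

```text
clock: 20.5
position: [0.6808, 0.0256, 0.2683]
ee_rot: [0.004, -0.0, 1.0, -0.0]
contact_force: [-1.5, 0.4, 15.9]
width: 0.0001
gripper_force: 7.6
```

Emit:
servo_tool --moves '[{"dp": [0,0,0.01],"delta_rot": [0,0,0],"fingers": 0},{"dp": [0,0,0.01],"delta_rot": [0,0,0],"fingers": 0},{"dp": [0,0,0],"delta_rot": [0,0,0],"fingers": 0},{"dp": [0,0,0],"delta_rot": [0,0,0],"fingers": 0}]'

```text
clock: 20.9
position: [0.6807, 0.0256, 0.268]
ee_rot: [0.006, -0.0, 1.0, -0.0]
contact_force: [-5.4, 0.9, 27.4]
width: -0.0003
gripper_force: 14.0
```

```bash
cat > lev.py <<'E'
from h import *
for n in('top','scene'):
        c=imaging.calibration(n);p,d=imaging.get_image(n)
        X=cloud(d,c);h=cv2.cvtColor(p,cv2.COLOR_RGB2HSV); b=X[cv2.inRange(h,np.array((12,110,60)),np.array((30,255,255)))>0]
        b=b[(b[:,0]>.63)&(b[:,0]<.7)&(b[:,2]>.17)&(b[:,2]<.21)&(abs(b[:,1]-.025)<.05)]
        r=X[(cv2.inRange(h,np.array((0,150,50)),np.array((8,255,255)))>0)]; r=r[(r[:,2]>.165)&(r[:,2]<.18)&(abs(r[:,1]-.02)<.05)&(r[:,0]>.5)&(r[:,0]<.66)]
        print(n,np.median(b,axis=0),len(b),'floor slope',np.polyfit(r[:,0],r[:,2],1)[0] if len(r)>50 else None)
E
python3 lev.py
```

```text
top [0.67281641 0.0446455  0.19443673] 5 floor slope -0.00019218972952186078
scene [0.68202767 0.01714513 0.19405036] 212 floor slope 0.0004864288314283732
```

It is at the stop while pressed, so I'll release slowly this time.

Emit:
servo_tool --moves '[{"dp": [0,0,-0.01],"delta_rot": [0,0,0],"fingers": 0},{"dp": [0,0,-0.01],"delta_rot": [0,0,0],"fingers": 0},{"dp": [0,0,-0.01],"delta_rot": [0,0,0],"fingers": 0},{"dp": [0,0,-0.01],"delta_rot": [0,0,0],"fingers": 0},{"dp": [0,0,-0.01],"delta_rot": [0,0,0],"fingers": 0}]'

```text
clock: 21.5
position: [0.6798, 0.0255, 0.2691]
ee_rot: [0.0, -0.0, 1.0, 0.0]
contact_force: [3.7, -1.0, -2.4]
width: 0.0002
gripper_force: 1.4
```

Emit:
servo_tool --moves '[{"dp": [0,0,-0.02],"delta_rot": [0,0,0],"fingers": 0},{"dp": [0,0,-0.1],"delta_rot": [0,0,0],"fingers": 0},{"dp": [0,0,-0.2],"delta_rot": [0,0,0],"fingers": 0},{"dp": [0.1,-0.2,-0.2],"delta_rot": [0,0,0],"fingers": 0},{"dp": [0.1,-0.2,0],"delta_rot": [0,0,0],"fingers": 0}]'

```text
clock: 22.0
position: [0.6439, -0.0474, 0.3715]
ee_rot: [0.004, -0.002, 1.0, -0.001]
contact_force: [0.5, 0.1, -0.1]
width: 0.0
gripper_force: 0.0
```

Emit:
servo_tool --moves '[{"dp": [0.1,-0.2,0],"delta_rot": [0,0,0],"fingers": 0},{"dp": [0.1,-0.2,0],"delta_rot": [0,0,0],"fingers": 0},{"dp": [0,-0.2,0],"delta_rot": [0,0,0],"fingers": 0},{"dp": [0,0,0],"delta_rot": [0,0,0],"fingers": 0},{"dp": [0,0,0],"delta_rot": [0,0,0],"fingers": 0}]'

```text
clock: 22.5
position: [0.6021, -0.1684, 0.3659]
ee_rot: [-0.001, 0.001, 1.0, 0.001]
contact_force: [-0.2, 0.4, -0.1]
width: -0.0001
gripper_force: 0.0
```

```bash
python3 lev.py; python3 tub.py
```

```text
top [0.67815116 0.02484009 0.19497091] 331 floor slope -0.0005592676151257774
scene [0.68171269 0.02433727 0.19464577] 255 floor slope 0.0021134557331492615
[ 0.60261089 -0.166819    0.36616726] 7.26961448806513e-05 [-0.34409713  0.21998644 -0.56921883]
rim ((476.411865234375, 13.447265625), (158.744384765625, 198.343017578125), 0.3062894344329834) 0.0687823254390723 [ 0.39672409 -0.08604116  0.05516027] [0.55630557 0.11246314 0.07482205]
floor [ 0.40028783 -0.0832037  -0.00206209] [0.55072767 0.11478229 0.01988082]
```

The tray is now fully level, so I'm handing in.

```bash
python3 -c "
from rig import manip; print(manip.sign_off())"
```

```text
the job is handed in; nothing more can be done
None
```

I've handed the job in, with no verdict returned: the lota stands upright on the wooden stand, the tub is under the lip with all three soap ends in it, the tray is back to level, and the other things look undisturbed.

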